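# Point out the spice jar and the bowl it goes into

## Robot

A 7-joint arm with a two-finger parallel gripper is mounted at the origin on the work surface. World frame = base frame: x ahead of the robot, y to its left, z up, the work surface at z = 0. Lengths are in m, angles in rad, forces in N, time in s.
With the tool pointing down it reaches from about 0.4 to 0.85 m from the base axis. Payload 4.5 kg.
Tool frame: the origin (TCP) lies on the centre line of the jaws, within the pads' length; the fingertips stand r.tips_ahead ahead of it and the grasp point (between the pads) is the TCP (r.tips_ahead is the distance from the TCP to the fingertips, in m); z points along the fingers, y is the direction in which the jaws open and shut (so a half turn about z gives the same grasp; the last joint's range is limited). The gripper opens to 88 mm and grips with 3 to 60 N. Pads are 18 mm wide; open, the fingers measure 123 mm over their backs; the gripper's body (75 mm by 187 mm) begins 45 mm behind the grasp point.
Start: joints at [1.311, 0.689, -0.195, 1.565, 0.157, 0.902, -0.215], TCP at [0.181, -0.598, 0.258] pointing down, gripper open.
Joint ranges: [-3.01, 3.01], [-0.46, 2.08], [-1.47, 1.51], [0.13, 2.56], [-1, 4.14], [0.04, 2.09], [-2.66, 2.66]. Speed limits (rad/s): [2.57, 2.57, 3.14, 3.14, 3.14, 3.14, 3.14].

## Interface

Orientations are given as a unit quaternion [x, y, z, w].
In Python, from plant import r gives the robot as it stands.
- The arm moves only by the shell command python3 -m inch 'ROWS' [FORCE]. ROWS is JSON, a list of rows, each a list of 5 numbers: the shift along the world's x, y, z in units of 25 mm (1.0 is 25 mm), then the turn about the world's z in units of 6 degrees (1.0 is 6 degrees), then the finger opening in mm, from 0 to 88.1. A call has 1 to 5 rows; each row shifts and turns the commanded pose from where the row before left it; what a row does not reach is not made up. A row lasts 1/10 s, in which the tool goes at most 50 mm and 8.59 degrees, less where a joint would pass 70% of its speed; a pose out of reach is approached as far as the arm can. A call is refused whole if a number of a shift passes 1 or a number of a turn 1, either way. A call with a gripper value outside its range is refused whole. The fingers move at their own pace and stop on an object; FORCE is the grip in N (left out, the last holds). Time passes only in rows, so rows that do not move let the fingers close. It gives the time, the measured TCP pose, the force and the opening at its end, in the units of the state.
- r.get_state(): the state, without advancing time (a new reading comes with each control period).
- r.snapshot(name): name is "scene" or "side" or "wrist"; returns a dict with "pixels" (384x512x3 uint8, red, green, blue), "range_z" (384x512 float32, m along the optical axis (not along the pixel's ray), 0 where there is no reading), "K" (3x3 intrinsics, pixels), "k1" (the pictures are not rectified: a ray, as slopes to the right and down, at radius r is drawn at 1 + k1 r^2 times it, then the intrinsics apply), "position" and "attitude" of the camera in the world. Camera axes: x right, y up, looking along -z (the intrinsics and any distortion apply to the point x, -y, -z); pixel columns grow to the right and rows downward; lengths in m; the calibration is good to about 2 mm. A picture is of the moment at which its call begins.
- r.finish_job(): hands the job in, once; it reports no verdict.
The state is a dict: "clock": time; "q": joint angles; "qd": joint speeds; "joint_torque": joint torques, N m; "tool_pos": TCP position; "eef_rot": TCP orientation; "contact_force": force on the tool from outside, world axes, zero at the start; "moment": the same for the moment, N m; "opening": opening from 0.0 (shut) to 1.0 (fully open).
Only numpy, scipy, OpenCV 4.12 (cv2) and the standard library are available. Lean on these libraries where they do the work, as an engineer would, in place of code of your own. Each camera call takes 0.05 s, during which the arm holds its last target. There are 200 camera calls.

## Task

Show the kitchen learner the next step by pointing straight down from above, never touching: hold the fingertips about 3 cm above the middle of the lid of the short, wide jar in the spice tray for 2 seconds, then about 3 cm above the middle of the mouth of the mixing bowl (the one without a handle) for 2 seconds. Then raise the hand well clear, at least 15 cm above the bowl. Touch and move nothing, and do not point at, or pass low over, the other jar, the mill, the saucepan or the mug: cross the worktop well above everything.

Things in the scene. Friction and masses are not known exactly. Their poses are not given: they have to be found in the camera images.
- wide_jar: the short, wide jar to point at first: clear jar with a paper label and a flat round steel lid (63 mm across), body 72 mm in diameter, 60 mm tall over the lid, loose in one of the three compartments of the spice tray. Origin: centre of its underside; z up
- wide_jar_top (a point): centre of the top face of the short jar's lid, 60 mm above its underside, 64 mm above the worktop
- bowl: the mixing bowl to point at second: plain round open steel bowl with no handle, mouth 130 mm across, 55 mm tall, loose on the worktop. Origin: centre of its underside; z up
- bowl_rim (a point): centre of the bowl's mouth, at rim height, 55 mm above the worktop
- spice_tray: fixed low steel tray, 90 x 330 x 30 mm high, walls and floor 4 mm, three compartments side by side along its long (own y) axis, centres 108 mm apart, each with one jar or mill in it, in any order. Origin: centre of its underside; lies anywhere on the left side of the worktop, turned up to about 17 degrees
- tall_jar: bystander: slim clear jar with a steel lid (43 mm across), 48 mm in diameter, 105 mm tall, in the tray. Origin: centre of its underside
- tall_jar_top (a point): centre of the top face of the slim jar's lid
- mill: bystander: turned wooden pepper mill, 50 mm in diameter, 115 mm tall, in the tray. Origin: centre of its underside
- mill_top (a point): centre of the top of the mill
- saucepan: bystander: straight-sided open steel saucepan, 130 mm across, 75 mm tall, with one black handle reaching 194 mm out from its centre along its own -y, its top up to 81 mm above the worktop. Origin: centre of its underside; the bowl and the saucepan swap places from start to start
- saucepan_mouth (a point): centre of the saucepan's mouth, at rim height
- mug: bystander: white mug, 80 mm across, 90 mm tall, handle at its own +y. Origin: centre of its underside
- mug_rim (a point): centre of the mug's mouth, at rim height

How it is judged:
On the way, in this order (a step that is already met when the one before it is completed fails the run):
1. the hand dwells 1.5 s just above the middle of the short jar's lid (horizontal distance between the grasp point and wide_jar_top below 0.025 m and z of the grasp point in the frame of wide_jar_top between 0.02 and 0.085 m), for 1.5 s.
2. then the hand dwells 1.5 s just above the middle of the bowl's mouth (horizontal distance between the grasp point and bowl_rim below 0.03 m and z of the grasp point in the frame of bowl_rim between 0.02 and 0.085 m), for 1.5 s.
At the end, for the whole second after the job is handed in: Both dwells made (grasp point 20-85 mm above lid or rim, within 25 mm (jar) or 30 mm (bowl) of its middle), the hand is then over 120 mm above the bowl's rim and over 120 mm from the jar's lid; all loose things at rest within 8 mm of their starts (z of the grasp point in the frame of bowl_rim above 0.12 m and distance between the grasp point and wide_jar_top above 0.12 m and distance of each of wide_jar, bowl, tall_jar, mill, saucepan, mug from where it was at the start of the episode below 0.008 m and linear speed of each of wide_jar, bowl, tall_jar, mill, saucepan, mug below 0.02 m/s); the robot touches nothing.
It fails at once if the robot touches something (contact force between any of the fingers, the arm and wide_jar above 0.3 N or contact force between any of the fingers, the arm and bowl above 0.3 N or contact force between any of the fingers, the arm and tall_jar above 0.3 N or contact force between any of the fingers, the arm and mill above 0.3 N or contact force between any of the fingers, the arm and saucepan above 0.3 N or contact force between any of the fingers, the arm and mug above 0.3 N or contact force between any of the fingers, the arm and spice_tray above 0.3 N or contact force between any of the fingers, the arm and table above 0.3 N).
It fails at once if something is moved or lifted (distance of any of wide_jar, bowl, tall_jar, mill, saucepan, mug from where it was at the start of the episode above 0.012 m).
It fails at once if the hand points at (goes low over) a wrong thing ((horizontal distance between the grasp point and tall_jar_top below 0.03 m and z of the grasp point in the frame of tall_jar_top below 0.07 m) or (horizontal distance between the grasp point and mill_top below 0.03 m and z of the grasp point in the frame of mill_top below 0.07 m) or (horizontal distance between the grasp point and saucepan_mouth below 0.03 m and z of the grasp point in the frame of saucepan_mouth below 0.07 m) or (horizontal distance between the grasp point and mug_rim below 0.03 m and z of the grasp point in the frame of mug_rim below 0.07 m)).
It also fails if it takes over 42 s, if anything falls off the work surface, if the arm or the gripper's body presses on something with over 40 N, if the wrist force passes 120 N, or if a joint passes its speed limit or range.

## Working session

There is one attempt and no reset: what is moved stays moved. The work goes in short steps, Python scripts to look and compute and a shell command to move; the robot and the scene stay as the last step left them, time stands still between calls to the robot, and variables do not carry over. Pictures are saved under pics/ and viewed, about 8 in all and at most 12, crops included, and the job is handed in when it is done.

```bash
ls; mkdir -p pics
cat > h.py <<'E'
import numpy as np, cv2, pickle
from plant import r
from scipy.spatial.transform import Rotation as R
def snap(n,tag):
    s=r.snapshot(n); pickle.dump(s,open(f'pics/{tag}.pkl','wb')); cv2.imwrite(f'pics/{tag}.png',s['pixels'][:,:,::-1]); return s
def load(tag): return pickle.load(open(f'pics/{tag}.pkl','rb'))
def rot(s):
    a=np.array(s['attitude']); return a if a.shape==(3,3) else R.from_quat(a).as_matrix()
def ray(s,uv):
    k=float(s['k1']); d=np.array([k,0,0,0,0.])
    m=cv2.undistortPoints(np.array(uv,float).reshape(-1,1,2),np.array(s['K'],float),d).reshape(-1,2)
    return np.c_[m[:,0],-m[:,1],-np.ones(len(m))]@rot(s).T
def atz(s,uv,z):
    d=ray(s,uv); p=np.array(s['position']); return p+d*((z-p[2])/d[:,2])[:,None]
def cloud(s):
    h,w=s['range_z'].shape; v,u=np.mgrid[:h,:w]
    d=ray(s,np.c_[u.ravel(),v.ravel()]); return (np.array(s['position'])+d*s['range_z'].ravel()[:,None]).reshape(h,w,3)
E
python3 - <<'E'
from h import *
for n in ['scene','side']:
    s=snap(n,n); print(n,s['position'],s['attitude'],s['k1'],s['K'])
st=r.get_state(); print(st['clock'],st['tool_pos'],st['eef_rot'],st['opening'],r.tips_ahead)
im=np.vstack([cv2.imread('pics/scene.png'),cv2.imread('pics/side.png')])
E
```

```text
pics
scene [ 0.99395897 -0.68081306  0.59356892] [0.47171599 0.12023976 0.19715867 0.8509729 ] -0.15054242659048206 [[417.11943356   0.         256.27174345]
 [  0.         417.11943356 192.8496881 ]
 [  0.           0.           1.        ]]
side [0.15786021 0.83104688 0.75443305] [-0.11263351  0.43377972  0.86262374 -0.23458289] -0.1657734013411868 [[483.43597463   0.         257.68532058]
 [  0.         483.43597463 192.07669173]
 [  0.           0.           1.        ]]
0.1 [ 0.18081081 -0.59775452  0.257003  ] [ 9.89224732e-01  1.46402914e-01 -1.60505611e-04 -7.68893156e-04] 0.9966728370804011 0.019
```

View pics/scene.png

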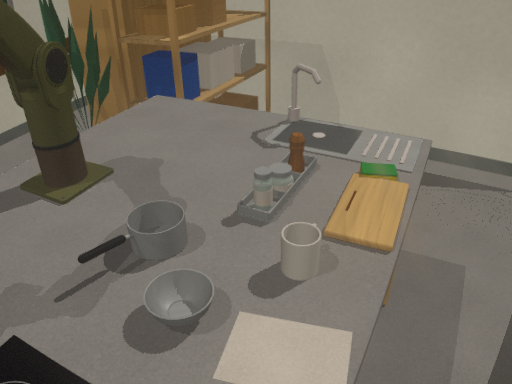

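View pics/side.png

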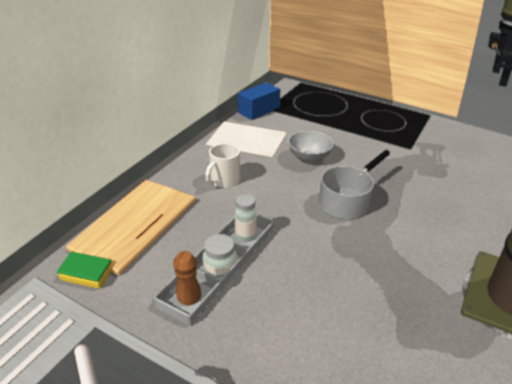

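The scene view shows the bowl at (180,300), the saucepan at (158,228), the mug at (300,250), and a tray with the tall jar at (263,185), the wide jar at (281,178) and the mill at (297,152). In the side view the wide jar is in the middle compartment with its lid near (219,244), and the bowl mouth is near (311,146). I'll enlarge both.

Run:
```python
from h import *
a=cv2.imread('pics/scene.png');b=cv2.imread('pics/side.png')
def c(im,x,y,w,h,f): return cv2.resize(im[y:y+h,x:x+w],None,fx=f,fy=f,interpolation=cv2.INTER_CUBIC)
# TL scene tray 235..305,150..202 ; TR side lid ; BL scene bowl ; BR side bowl
t=np.hstack([c(a,240,150,80,60,5),c(b,180,220,80,60,5)]); d=np.hstack([c(a,140,265,80,60,5),c(b,275,120,80,60,5)])
cv2.imwrite('pics/crop1.png',np.vstack([t,d]))
for n in ['scene','side']:
    P=cloud(load(n)); g=load(n)['range_z']>0
    x,y,z=np.moveaxis(P,2,0)
    m=(g&(z>.04)&(z<.3)&(x>.2)&(x<1)&(abs(y)<.6)).astype(np.uint8)
    k,l,st,_=cv2.connectedComponentsWithStats(m)
    for i in range(1,k):
        if st[i,4]>60:
            q=P[l==i]; print(n,st[i],q.min(0).round(3),q.max(0).round(3))
```

```text
scene [289 133  17  30 390] [0.581 0.31  0.04 ] [0.625 0.347 0.118]
scene [253 162  40  38 943] [0.569 0.09  0.04 ] [0.632 0.254 0.111]
scene [  78  200  108   64 2025] [ 0.383 -0.305  0.04 ] [ 0.514 -0.051  0.082]
scene [ 281  222   40   44 1463] [ 0.728 -0.096  0.04 ] [0.807 0.014 0.091]
scene [ 143  269   71   55 1031] [ 0.553 -0.333  0.04 ] [ 0.683 -0.205  0.057]
side [238  83  42  26 736] [ 0.833 -0.518  0.04 ] [ 0.941 -0.374  0.08 ]
side [288 131  46  26 442] [ 0.55  -0.334  0.04 ] [ 0.681 -0.201  0.057]
side [205 143  35  38 907] [ 0.724 -0.093  0.04 ] [0.807 0.025 0.091]
side [ 320  149   70   59 1434] [ 0.382 -0.303  0.04 ] [ 0.511 -0.046  0.083]
side [235 194  21  37 681] [0.572 0.097 0.04 ] [0.619 0.144 0.111]
side [204 234  31  29 729] [0.565 0.195 0.04 ] [0.628 0.258 0.068]
side [173 251  26  42 824] [0.576 0.318 0.04 ] [0.618 0.358 0.121]
```

View pics/crop1.png

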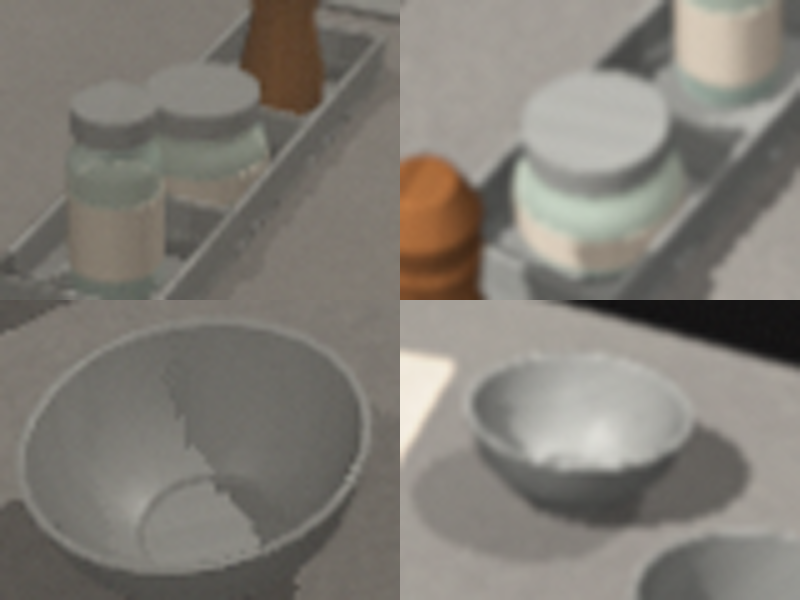

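Crop: the lid centre is at scene (281,168) and side (219.2,244.8). The bowl mouth centre is at scene (179,294) and side (311,142). I'll triangulate from both views and compare with the depth.

Run:
```python
from h import *
a,b=load('scene'),load('side')
for n,u,v,z in [('lid',(281,168),(219.2,244.8),.064),('bowl',(179,294.2),(311,142),.055)]:
    A,B=ray(a,[u])[0],ray(b,[v])[0]; p,q=np.array(a['position']),np.array(b['position'])
    s,t=np.linalg.lstsq(np.c_[A,-B],q-p,rcond=None)[0]
    print(n,'tri',((p+s*A+q+t*B)/2).round(4),'gap',np.linalg.norm(p+s*A-q-t*B).round(4),atz(a,[u],z)[0].round(4),atz(b,[v],z)[0].round(4))
for s in (a,b):
    P=cloud(s);x,y,z=np.moveaxis(P,2,0)
    m=(np.hypot(x-.597,y-.226)<.045)&(z>.055)&(z<.075); q=P[m]; print('lid top pts',len(q),np.median(q,0).round(4),((q.min(0)+q.max(0))/2).round(4))
    m=(np.hypot(x-.617,y+.268)<.09)&(z>.047); q=P[m]; X=np.c_[2*q[:,:2],np.ones(len(q))]; c=np.linalg.lstsq(X,(q[:,:2]**2).sum(1),rcond=None)[0]
    print('rim',c[:2].round(4),np.sqrt(c[2]+c[0]**2+c[1]**2).round(4),q[:,2].max().round(4))
st=r.get_state(); print(R.from_quat(st['eef_rot']).as_matrix().round(3))
```

```text
lid tri [0.5988 0.2256 0.0597] gap 0.0052 [0.604  0.2201 0.064 ] [0.5935 0.2285 0.064 ]
bowl tri [ 0.6175 -0.2704  0.0496] gap 0.0044 [ 0.6234 -0.2738  0.055 ] [ 0.6124 -0.2638  0.055 ]
lid top pts 251 [0.6036 0.2196 0.0634] [0.5997 0.2226 0.0609]
rim [ 0.6188 -0.27  ] 0.0616 0.0568
lid top pts 562 [0.5945 0.2295 0.064 ] [0.5966 0.2262 0.0616]
rim [ 0.6156 -0.2663] 0.062 0.0573
[[ 0.957  0.29  -0.001]
 [ 0.29  -0.957  0.001]
 [-0.    -0.002 -1.   ]]
```

Estimates agree within about 5 mm: lid centre (0.598, 0.225, 0.063) and bowl mouth (0.617, −0.268, 0.056). The other objects are no taller than 0.121. I'll shut the fingers, rise to about 0.3 m, and cross high while turning the jaws along x.

```bash
python3 -m inch '[[0,0,1,0,0],[0,0,1,0,0],[1,1,0,0.7,0],[1,1,0,0.7,0],[1,1,0,0.7,0]]' && python3 -m inch '[[1,1,0,0.7,0],[1,1,0,0.7,0],[1,1,0,0.7,0],[1,1,0,0.7,0],[1,1,0,0.7,0]]'
```

```text
clock: 0.6
tool_pos: [0.2566, -0.5222, 0.3075]
eef_rot: [0.967, 0.255, -0.0, -0.0]
contact_force: [-0.2, -0.0, -0.9]
opening: 0.57
clock: 1.1
tool_pos: [0.3816, -0.397, 0.3075]
eef_rot: [0.904, 0.427, -0.0, -0.0]
contact_force: [-0.1, 0.6, -0.5]
opening: 0.114
```

```bash
python3 -m inch '[[1,1,0,0.7,0],[1,1,0,0.7,0],[1,1,0,0.7,0],[1,1,0,0.7,0],[1,1,0,0.7,0]]' && python3 -m inch '[[1,1,0,0.7,0],[1,1,0,0.7,0],[1,1,0,0.7,0],[0.65,1,0,0.7,0],[0,1,0,0.3,0]]' && python3 -m inch '[[0,1,0,0,0],[0,1,0,0,0],[0,1,0,0,0],[0,1,0,0,0],[0,1,0,0,0]]' && python3 -m inch '[[0,1,0,0,0],[0,1,0,0,0],[0,1,0,0,0],[0,1,0,0,0],[0,0,0,0,0]]'
python3 - <<'E'
from h import *
s=snap('wrist','wrist'); print(s['position'],r.get_state()['tool_pos'])
P=cloud(s);x,y,z=np.moveaxis(P,2,0)
m=(np.hypot(x-.598,y-.225)<.05)&(z>.058)&(z<.075); q=P[m]; print(len(q),q.mean(0),(q.min(0)+q.max(0))/2,q.max(0)-q.min(0))
E
```

```text
clock: 1.6
tool_pos: [0.5066, -0.2721, 0.3074]
eef_rot: [0.811, 0.585, -0.0, -0.0]
contact_force: [0.6, -0.0, 0.1]
opening: 0.006
clock: 2.1
tool_pos: [0.5989, -0.1465, 0.3069]
eef_rot: [0.706, 0.708, 0.001, -0.0]
contact_force: [-0.5, -0.1, -0.4]
opening: 0.002
clock: 2.6
tool_pos: [0.5969, -0.0224, 0.3073]
eef_rot: [0.707, 0.707, -0.0, -0.0]
contact_force: [-0.3, 0.5, 0.2]
opening: 0.0
clock: 3.1
tool_pos: [0.5964, 0.0817, 0.3077]
eef_rot: [0.705, 0.71, 0.001, -0.001]
contact_force: [-0.9, -0.1, 0.6]
opening: 0.004
[0.59619478 0.15737267 0.43334835] [0.59676212 0.07862807 0.30751112]
2702 [0.59839404 0.22441038 0.06242371] [0.59835025 0.22414961 0.06190457] [0.06277748 0.06236522 0.0072185 ]
```

View pics/wrist.png

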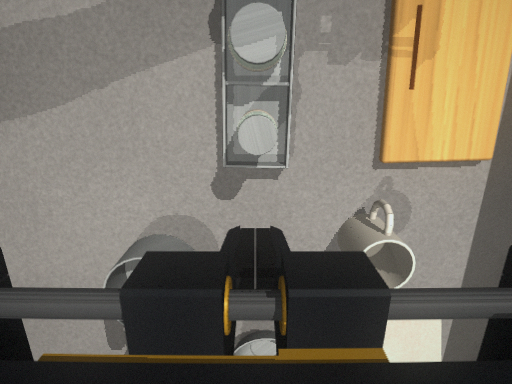

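The wrist view shows the wide jar lid at (258,33), the slim jar lid at (257,134), the mug and the saucepan. The lid measures 63 mm across at (0.598, 0.224), matching the first two views. I'll move above it and then go down.

```bash
python3 -m inch '[[0.06,1,0,0,0],[0,1,0,0,0],[0,1,0,0,0],[0,1,0,0,0],[0,1,0,0,0]]' && python3 -m inch '[[0,0.83,0,0,0],[0,0,0,0,0],[0,0,-1,0,0],[0,0,-1,0,0],[0,0,-1,0,0]]' && python3 -m inch '[[0,0,-1,0,0],[0,0,-1,0,0],[0,0,0,0,0]]'
python3 - <<'E'
from h import *
s=snap('wrist','wrist2'); print(s['position'],r.get_state()['tool_pos'])
P=cloud(s);x,y,z=np.moveaxis(P,2,0)
m=(np.hypot(x-.598,y-.225)<.05)&(z>.058)&(z<.075); q=P[m]; print(len(q),(q.min(0)+q.max(0))/2,q.max(0)-q.min(0))
E
```

```text
clock: 3.65
tool_pos: [0.5993, 0.2002, 0.3073]
eef_rot: [0.708, 0.706, -0.001, 0.001]
contact_force: [-1.0, 0.5, -0.4]
opening: 0.001
clock: 4.15
tool_pos: [0.5996, 0.2189, 0.2318]
eef_rot: [0.708, 0.706, -0.001, 0.001]
contact_force: [-1.2, 0.3, -0.7]
opening: 0.004
clock: 4.45
tool_pos: [0.5974, 0.2179, 0.1792]
eef_rot: [0.708, 0.706, -0.004, -0.0]
contact_force: [-0.6, -0.8, 0.1]
opening: 0.001
[0.59862469 0.29472296 0.30416657] [0.59850618 0.21917382 0.1813352 ]
4236 [0.5981483  0.22496081 0.06150236] [0.06205418 0.06248603 0.00684561]
```

```bash
python3 -m inch '[[0,0.2,-0.9,0,0],[0,0,-0.9,0,0],[0,0,-0.9,0,0],[0,0,0,0,0],[0,0,0,0,0]]' && python3 -m inch '[[0,0,0,0,0],[0,0,0,0,0],[0,0,0,0,0],[0,0,0,0,0],[0,0,0,0,0]]' && python3 -m inch '[[0,0,0,0,0],[0,0,0,0,0],[0,0,0,0,0],[0,0,0,0,0],[0,0,0,0,0]]'
python3 - <<'E'
from h import *
print(r.get_state()['tool_pos'])
s=snap('side','side2'); a=s['pixels'][190:310,140:300]
b=cv2.resize(a,None,fx=4,fy=4,interpolation=cv2.INTER_CUBIC); cv2.imwrite('pics/crop2.png',b[:,:,::-1])
E
```

```text
clock: 5.0
tool_pos: [0.5998, 0.227, 0.1167]
eef_rot: [0.707, 0.707, 0.001, 0.001]
contact_force: [0.2, 0.6, 0.3]
opening: 0.005
clock: 5.5
tool_pos: [0.5989, 0.2275, 0.1155]
eef_rot: [0.707, 0.707, 0.0, 0.0]
contact_force: [0.1, -0.4, -0.0]
opening: 0.008
clock: 6.0
tool_pos: [0.5988, 0.2275, 0.1152]
eef_rot: [0.707, 0.707, -0.0, 0.0]
contact_force: [0.2, 0.2, -0.6]
opening: 0.002
[0.59875296 0.22751561 0.11518819]
```

View pics/crop2.png

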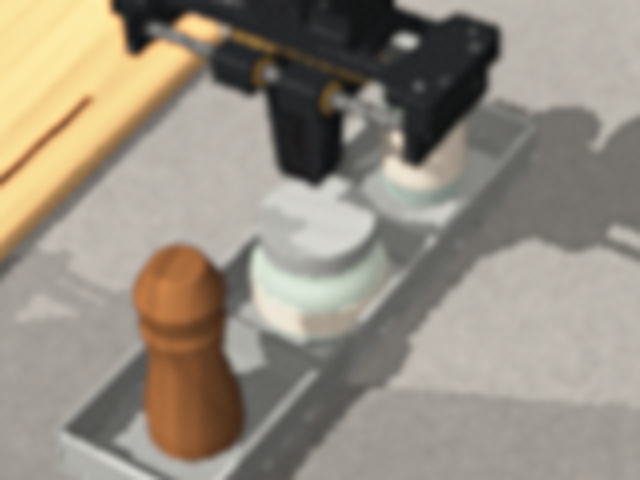

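The crop shows the closed fingertips, at crop (310,178), hovering above the lid centred near (318,222). Nothing touches and the force is zero. I'll hold longer, then rise and cross high.

```bash
python3 -m inch '[[0,0,0,0,0],[0,0,0,0,0],[0,0,0,0,0],[0,0,0,0,0],[0,0,0,0,0]]' && python3 -m inch '[[0,0,0,0,0],[0,0,0,0,0],[0,0,0,0,0],[0,0,0,0,0],[0,0,0,0,0]]' && python3 -m inch '[[0,0,1,0,0],[0,0,1,0,0],[0,0,1,0,0],[0,0,1,0,0],[0,0,1,0,0]]' && python3 -m inch '[[0,0,1,0,0],[0,0,1,0,0],[0,0,1,0,0],[0,0,0,0,0]]' && python3 -m inch '[[0,-1,0,0,0],[0,-1,0,0,0],[0,-1,0,0,0],[0,-1,0,0,0],[0,-1,0,0,0]]' && python3 -m inch '[[0,-1,0,0,0],[0,-1,0,0,0],[0,-1,0,0,0],[0,-1,0,0,0],[0,-1,0,0,0]]' && python3 -m inch '[[0.25,-1,0,0,0],[0.25,-1,0,0,0],[0.25,-1,0,0,0],[0,-1,0,0,0],[0,-1,0,0,0]]' && python3 -m inch '[[0,-1,0,0,0],[0,-1,0,0,0],[0,0,0,0,0],[0,0,0,0,0]]'
python3 - <<'E'
from h import *
s=snap('wrist','wrist3'); t=r.get_state()['tool_pos']; print(t)
P=cloud(s);x,y,z=np.moveaxis(P,2,0)
m=(np.hypot(x-.618,y+.268)<.09)&(z>.05)&(z<.06); q=P[m]
X=np.c_[2*q[:,:2],np.ones(len(q))]; c=np.linalg.lstsq(X,(q[:,:2]**2).sum(1),rcond=None)[0]
print('rim',len(q),c[:2],np.sqrt(c[2]+c[0]**2+c[1]**2),q.min(0),q.max(0),'units',(np.r_[c[:2],.104]-t)/.025)
E
```

```text
clock: 6.55
tool_pos: [0.5988, 0.2275, 0.1152]
eef_rot: [0.707, 0.707, 0.0, 0.0]
contact_force: [0.1, 0.1, -0.9]
opening: 0.004
clock: 7.05
tool_pos: [0.5988, 0.2275, 0.1153]
eef_rot: [0.707, 0.707, 0.0, 0.0]
contact_force: [0.2, 0.6, -0.4]
opening: 0.007
clock: 7.55
tool_pos: [0.5986, 0.2274, 0.2413]
eef_rot: [0.707, 0.707, -0.0, -0.0]
contact_force: [0.3, -0.2, 1.1]
opening: 0.006
clock: 7.95
tool_pos: [0.6002, 0.2288, 0.319]
eef_rot: [0.707, 0.707, 0.004, 0.001]
contact_force: [-0.3, -0.5, 0.2]
opening: 0.006
clock: 8.45
tool_pos: [0.5982, 0.1013, 0.3141]
eef_rot: [0.707, 0.707, -0.001, -0.0]
contact_force: [-1.2, -0.8, -0.2]
opening: 0.003
clock: 8.95
tool_pos: [0.5981, -0.0237, 0.3141]
eef_rot: [0.707, 0.707, -0.001, -0.001]
contact_force: [0.3, 0.3, -0.0]
opening: 0.004
clock: 9.45
tool_pos: [0.617, -0.1485, 0.3139]
eef_rot: [0.707, 0.707, -0.001, -0.001]
contact_force: [0.1, -0.6, 0.1]
opening: 0.005
clock: 9.85
tool_pos: [0.617, -0.1974, 0.3141]
eef_rot: [0.707, 0.707, -0.0, -0.001]
contact_force: [0.0, 0.3, 0.5]
opening: 0.004
[ 0.61728724 -0.19616805  0.31452552]
rim 730 [ 0.61698933 -0.26833683] 0.061966498984664074 [ 0.55272581 -0.31500253  0.05002215] [ 0.68135247 -0.20444316  0.0558438 ] units [-0.01191646 -2.88675142 -8.42102092]
```

View pics/wrist3.png

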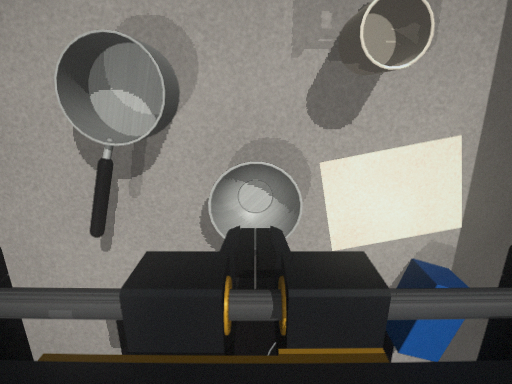

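The wrist view shows the handle-free bowl at (256,205), and the saucepan with its handle at (110,88), well to the left. The rim centre is (0.617, −0.268), agreeing with the two-view estimate. I'll move over it and descend.

```bash
python3 -m inch '[[0,-1,0,0,0],[0,-1,0,0,0],[0,-0.9,0,0,0],[0,0,0,0,0]]' && python3 -m inch '[[0,0,-1,0,0],[0,0,-1,0,0],[0,0,-1,0,0],[0,0,-1,0,0],[0,0,-1,0,0]]' && python3 -m inch '[[0,0,-1,0,0],[0,0,-1,0,0],[0,0,-0.9,0,0],[0,0,-0.4,0,0],[0,0,0,0,0]]'
python3 - <<'E'
from h import *
print(r.get_state()['tool_pos'])
s=snap('side','side3'); a=s['pixels'][70:190,240:400]
b=cv2.resize(a,None,fx=4,fy=4,interpolation=cv2.INTER_CUBIC); cv2.imwrite('pics/crop3.png',b[:,:,::-1])
E
```

```text
clock: 10.3
tool_pos: [0.617, -0.2725, 0.3146]
eef_rot: [0.708, 0.706, -0.001, 0.0]
contact_force: [-0.2, 0.3, -0.3]
opening: 0.005
clock: 10.8
tool_pos: [0.6181, -0.2665, 0.1895]
eef_rot: [0.706, 0.709, 0.001, -0.001]
contact_force: [0.1, -0.5, -0.4]
opening: 0.003
clock: 11.3
tool_pos: [0.617, -0.2676, 0.1065]
eef_rot: [0.706, 0.708, -0.0, -0.002]
contact_force: [-0.2, 0.1, 0.7]
opening: 0.005
[ 0.61704258 -0.26756956  0.10654016]
```

View pics/crop3.png

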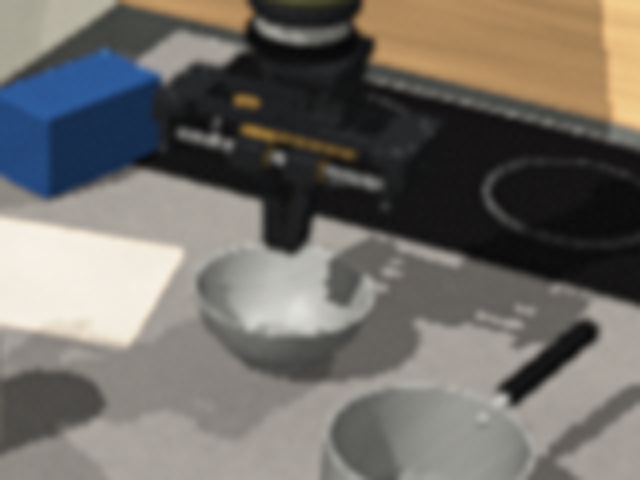

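The fingertips, at crop (285,248), hang above the bowl mouth centred near (285,290). I'll hold for about 2.5 s, then go straight up.

```bash
for i in 1 ; do :; done; python3 -m inch '[[0,0,0,0,0],[0,0,0,0,0],[0,0,0,0,0],[0,0,0,0,0],[0,0,0,0,0]]' && python3 -m inch '[[0,0,0,0,0],[0,0,0,0,0],[0,0,0,0,0],[0,0,0,0,0],[0,0,0,0,0]]' && python3 -m inch '[[0,0,0,0,0],[0,0,0,0,0],[0,0,0,0,0],[0,0,0,0,0],[0,0,0,0,0]]' && python3 -m inch '[[0,0,0,0,0],[0,0,0,0,0],[0,0,0,0,0],[0,0,0,0,0],[0,0,0,0,0]]' && python3 -m inch '[[0,0,0,0,0],[0,0,0,0,0],[0,0,0,0,0],[0,0,0,0,0],[0,0,0,0,0]]' && python3 -m inch '[[0,0,1,0,0],[0,0,1,0,0],[0,0,1,0,0],[0,0,1,0,0],[0,0,1,0,0]]' && python3 -m inch '[[0,0,1,0,0],[0,0,1,0,0],[0,0,1,0,0],[0,0,0.8,0,0],[0,0,0,0,0]]' && python3 -m inch '[[0,0,0,0,0],[0,0,0,0,0],[0,0,0,0,0],[0,0,0,0,0],[0,0,0,0,0]]'
python3 - <<'E'
from h import *
st=r.get_state(); print(st['clock'],st['tool_pos'],abs(st['qd']).max())
for n in ['scene','side']:
    s=snap(n,n+'4'); P,Q=cloud(load(n)),cloud(s)
    for nm,c in dict(bowl=(.617,-.268),lid=(.598,.225),tall=(.596,.12),mill=(.597,.338),pan=(.447,-.113),mug=(.766,-.05)).items():
        f=lambda A:(lambda q:(len(q),np.median(q,0).round(3)))(A[(np.hypot(A[...,0]-c[0],A[...,1]-c[1])<.075 if nm in('bowl','pan','mug') else np.hypot(A[...,0]-c[0],A[...,1]-c[1])<.045)&(A[...,2]>.04)&(A[...,2]<.13)])
        print(n,nm,*f(P),*f(Q))
E
```

```text
clock: 11.85
tool_pos: [0.6176, -0.2701, 0.108]
eef_rot: [0.707, 0.707, 0.0, 0.0]
contact_force: [0.5, 0.7, -0.3]
opening: 0.006
clock: 12.35
tool_pos: [0.6175, -0.27, 0.1077]
eef_rot: [0.707, 0.707, 0.0, 0.0]
contact_force: [-0.0, 0.1, 0.3]
opening: 0.009
clock: 12.85
tool_pos: [0.6175, -0.27, 0.1078]
eef_rot: [0.707, 0.707, 0.0, 0.0]
contact_force: [0.1, 0.1, -0.2]
opening: 0.005
clock: 13.35
tool_pos: [0.6175, -0.27, 0.1077]
eef_rot: [0.707, 0.707, 0.0, 0.0]
contact_force: [-0.3, 0.0, -0.2]
opening: 0.001
clock: 13.85
tool_pos: [0.6175, -0.27, 0.1077]
eef_rot: [0.707, 0.707, 0.0, 0.0]
contact_force: [0.0, -0.0, 0.5]
opening: 0.003
clock: 14.35
tool_pos: [0.6174, -0.2699, 0.2338]
eef_rot: [0.707, 0.707, 0.0, 0.0]
contact_force: [-0.5, 0.6, 1.0]
opening: 0.006
clock: 14.85
tool_pos: [0.6191, -0.27, 0.3309]
eef_rot: [0.707, 0.707, 0.002, 0.003]
contact_force: [1.0, 0.2, -0.4]
opening: 0.006
clock: 15.35
tool_pos: [0.6174, -0.2699, 0.3271]
eef_rot: [0.707, 0.707, -0.0, -0.0]
contact_force: [-0.5, -0.2, -0.3]
opening: 0.004
15.35 [ 0.61735204 -0.26993267  0.32710867] 0.005677216278131093
scene bowl 1031 [ 0.603 -0.256  0.05 ] 1041 [ 0.604 -0.258  0.05 ]
scene lid 352 [0.607 0.213 0.063] 353 [0.606 0.213 0.063]
scene tall 591 [0.607 0.101 0.081] 595 [0.607 0.101 0.081]
scene mill 390 [0.608 0.32  0.084] 390 [0.608 0.32  0.084]
scene pan 1552 [ 0.454 -0.122  0.059] 1549 [ 0.454 -0.121  0.059]
scene mug 1463 [ 0.769 -0.067  0.069] 1461 [ 0.769 -0.067  0.069]
side bowl 442 [ 0.618 -0.288  0.049] 455 [ 0.617 -0.287  0.049]
side lid 730 [0.592 0.234 0.063] 728 [0.592 0.234 0.063]
side tall 681 [0.59  0.132 0.083] 681 [0.59  0.132 0.083]
side mill 824 [0.59  0.347 0.095] 830 [0.59  0.346 0.095]
side pan 1226 [ 0.446 -0.108  0.059] 1225 [ 0.445 -0.108  0.059]
side mug 906 [ 0.766 -0.04   0.069] 913 [ 0.765 -0.04   0.069]
```

Nothing has moved beyond measurement noise, and the tool is 27 cm above the rim. Handing in.

```bash
python3 -c "
from plant import r
print(r.finish_job())"
```

```text
the job is handed in; nothing more can be done
None
```

I pointed at the wide jar's lid, then at the bowl's mouth, and raised the hand clear. The job is handed in; it reports no verdict.

| | Fingertip height above | Distance from middle | Hold |
|---|---|---|---|
| Wide jar lid | about 32 mm | about 3 mm | about 2.3 s |
| Bowl mouth | about 34 mm | about 2 mm | about 2.5 s |

- **Path:** I shut the fingers before crossing and carried the hand across with the grasp point above 0.30 m. It finished about 27 cm above the bowl's rim, at rest, 15.4 s into the 42 s allowed.
- **Touching and moving:** The measured force stayed at noise level (about 1 N or less). That is coarser than the 0.3 N limit, so it can't rule out a very light touch on its own; the pictures during both holds showed clear gaps. Before-and-after depth from both fixed cameras showed every object within about 2 mm of its start.
- **Disagreements:** Heights triangulated from hand-read pixels came out 4–5 mm low, with the two sight lines 4–5 mm apart. Depth readings, including the wrist camera's, matched the heights given in the task, so I used the wrist camera's positions.

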